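# Switch in the loaded tap

### The arm

A 7-joint arm with a two-finger parallel gripper is mounted at the origin on the work surface. World frame = base frame: x ahead of the robot, y to its left, z up, the work surface at z = 0. Lengths are in m, angles in rad, forces in N, time in s.
With the tool pointing down it reaches from about 0.425 to 0.825 m from the base axis. Payload 3.6 kg.
Tool frame: the origin (TCP) lies at the very end of the fingers, on their centre line; the grasp point (between the pads) lies 19 mm behind it; z points along the fingers, y is the line along which they close (so a half turn about z gives the same grasp; the last joint's range is limited). The gripper opens to 85 mm and grips with 20 to 120 N. Pads are 22 mm wide; open, the fingers measure 114 mm over their backs; the gripper's body (76 mm by 85 mm) begins 54 mm behind the grasp point. The pads swing forward as they close: fully open they stand 13 mm farther back than shut.
Start: joints at [1.181, 0.615, -0.013, 1.423, 0.008, 1.103, -0.04], TCP at [0.231, -0.607, 0.231] pointing down, gripper open.
Joint ranges: [-3.12, 3.12], [-0.3, 2.06], [-1.34, 1.32], [0.26, 2.42], [-1.36, 4.5], [0.01, 1.98], [-2.84, 2.84]. Speed limits (rad/s): [2.79, 2.79, 3.14, 3.14, 3.14, 3.14, 3.14].

### API

Orientations are given as [roll, pitch, yaw] about the fixed x, y, z axes, in that order (R = Rz(yaw) Ry(pitch) Rx(roll)).
In Python, from station import bot gives the robot as it stands.
- The arm moves only by the shell command python3 -m pendant 'ROWS' [FORCE]. ROWS is a JSON object of lists of equal length, an entry for each row: "fingers": the opening in per cent of the stroke, from 0 (shut) to 100 (fully open); "dp": the shift along the tool's x, y, z in mm, a list of three; "twist": the turn about the tool's z in rad. A call has exactly 5 rows; each row shifts and turns the commanded pose from where the row before left it, along the tool's axes as they then stand; what a row does not reach is not made up. A row lasts 1/10 s, in which the tool goes at most 50 mm and 8.59 degrees, less where a joint would pass 70% of its speed; a pose out of reach is approached as far as the arm can. A call with a gripper value outside its range is refused whole. The fingers move at their own pace and stop on an object; FORCE is the grip in N (left out, the last holds). Time passes only in rows, so rows that do not move let the fingers close, or fill a call up. It gives the time, the measured TCP pose, the force, the opening and the grip force at its end, in the units of the state.
- bot.observe(): the state, without advancing time (a new reading comes with each control period).
- bot.get_image(name): name is "side" or "top"; returns (picture, depth): 420x560x3 uint8, blue, green, red; 420x560 float32, m along the optical axis (not along the pixel's ray), 0 where there is no reading.
- bot.camera_info(name): a dict with "vertical_fov" (degrees; the focal length in pixels is half the picture's height over the tangent of half this angle, whatever the lens; pixels are square), "cx", "cy" (the principal point, pixels), "R" (3x3) and "t" (3): a world point X has camera coordinates R X + t. Camera axes: x right, y down, z forward; pixel columns grow to the right and rows downward; lengths in m; the calibration is good to about 2 mm. A picture is of the moment at which its call begins. camera_info takes no time and is no camera call.
- bot.sign_off(): hands the job in; it is judged then, once.
The state is a dict: "clock": time; "qpos": joint angles; "qvel": joint speeds; "joint_torque": joint torques, N m; "eef_pos": TCP position; "eef_rot": TCP orientation; "force": force on the tool from outside, world axes, zero at the start; "torque": the same for the moment, N m; "width": opening from 0.0 (shut) to 1.0 (fully open); "grip_force": force on a finger pad.
Only numpy, scipy, OpenCV 4.12 (cv2) and the standard library are available. Lean on these libraries where they do the work, as an engineer would, in place of code of your own. Each camera call takes 0.05 s, during which the arm holds its last target. There are 200 camera calls.

### The job

Use one finger to push the wiper arm of the round tap switch until its tip points at the tall ribbed load resistor and sits squarely on the brass contact in front of it; then press the push button on the small control box all the way down to energise that tap, and let it go. Push only, do not pinch or force the arm, do not press the button before the arm is set, and leave the plugged-in modules and the things lying around where they are.

Things in the scene. Friction and masses are not known exactly. Their poses are not given: they have to be found in the camera images.
- tap_switch: round base fixed to the bench, 290 mm across, flat white top 30 mm above the underside; origin at the centre of the underside. On top, 85 mm from the centre, four brass contacts (16 mm across, 2.5 mm high) at 57 and 97 degrees to either side of its own -x direction; straight behind each, 118 mm from the centre, a socket (black collar 30 mm across, 6 mm high) with a module
- wiper: black arm turning about the vertical axis of tap_switch. Origin on that axis at the base's underside; x axis points out along the arm (yaw = where it points). Hub 36 mm across, top at 64 mm (cap 68). Straight bar 10 mm thick, side faces 34 to 58 mm above the origin, out to 77 mm from the axis; then a brass tip 6 mm thick to 89 mm. 0.12 N m of friction, no spring: stays where left
- wiper_tip (a point): under the arm's brass tip, 85 mm from the axis, 36 mm above the base's underside; belongs over the chosen contact. The arm starts within 29 degrees of the base's -x direction, between the two inner contacts, and turns either way to end stops 126 degrees from that direction
- load: tall load resistor module: white cylinder ribbed with copper bands, 25 mm across, 45 mm tall, standing loose in one of the four sockets of tap_switch (which one varies); origin at the centre of its underside, level with the switch's white top
- plug_a: low black blanking plug, 25 mm across, 14 mm tall, standing loose in one of the other three sockets; origin at the centre of its underside
- plug_b: low black blanking plug, 25 mm across, 14 mm tall, standing loose in one of the other three sockets; origin at the centre of its underside
- plug_c: low black blanking plug, 25 mm across, 14 mm tall, standing loose in one of the other three sockets; origin at the centre of its underside
- control_box: grey box 90 x 90 x 40 mm fixed to the bench to the left or right of the switch, with the push button on its top; origin at the centre of its underside
- energise_top (a point): centre of the top face of the button's white cap (30 mm across) when it is up; it moves down with the cap
- energise (a joint): travel of the button, m: 0 up, 0.006 fully down; spring return, 5 N fully down
- multimeter: loose yellow handheld meter 160 x 80 x 34 mm lying on the bench on the other side of the switch; origin at the centre of its underside
- screwdriver: loose screwdriver 170 mm long lying beyond the switch; origin near its middle
- jar: loose amber jar 56 mm across, 65 mm tall, beyond the switch; origin at the centre of its underside

How it is judged:
By the outcome, as a careful person would: the job done as asked, in the order asked, and still so for the second after the job is handed in, with the robot touching nothing.
It also fails if it takes over 51 s, if anything falls off the work surface, if the arm or the gripper's body presses on something with over 40 N, if the wrist force passes 120 N, or if a joint passes its speed limit or range.

## Working session

There is one attempt and no reset: what is moved stays moved. The work goes in short steps, Python scripts to look and compute and a shell command to move; the robot and the scene stay as the last step left them, time stands still between calls to the robot, and variables do not carry over. Pictures are saved under pics/ and viewed, at most 10 in all, crops included, and the job is handed in when it is done.

```bash
mkdir -p pics
python3 - <<'E'
from station import bot
import cv2,numpy as np
s=bot.observe();print(s['clock'],s['eef_pos'],s['eef_rot'],s['width'])
for n in('top','side'):
    im,d=bot.get_image(n);cv2.imwrite(f'pics/{n}0.png',im);np.savez(f'{n}0.npz',im=im,d=d)
    print(bot.camera_info(n))
E
```

```text
0.0 [ 0.23102373 -0.60672488  0.23011557] [-3.13895999e+00  5.59064762e-06  3.63842134e-01] 0.9984312720336359
{'vertical_fov': 54.01013199046058, 'cx': 284.2178444701902, 'cy': 208.17507353587033, 'R': array([[-8.54202412e-04, -9.99999619e-01, -1.81127682e-04],
       [-9.87915713e-01,  8.71953229e-04, -1.54989623e-01],
       [ 1.54989722e-01,  4.65463730e-05, -9.87916081e-01]]), 't': array([0.01826998, 0.63759427, 1.05040367])}
{'vertical_fov': 57.1959362264968, 'cx': 285.09116912701546, 'cy': 211.38382745804893, 'R': array([[ 0.94983376, -0.31262333, -0.00908173],
       [-0.19638191, -0.5735582 , -0.79527677],
       [ 0.24341317,  0.75716421, -0.60617851]]), 't': array([-0.59084644,  0.1712913 ,  0.68637237])}
```

View pics/top0.png

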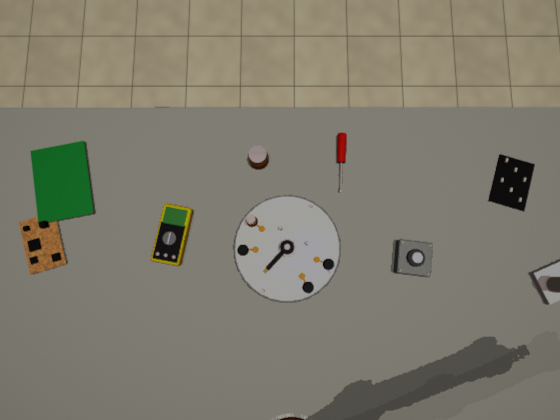

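View pics/side0.png

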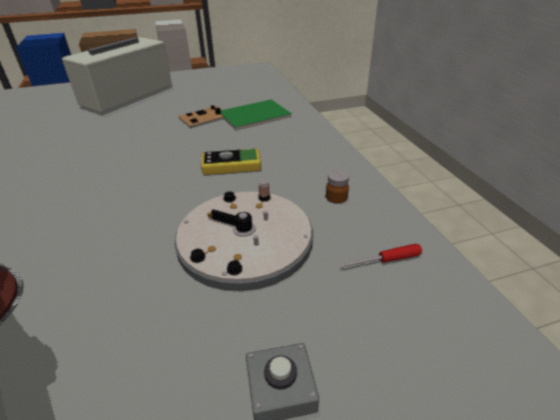

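The top view shows the switch around (287,248) and the load resistor at (252,221) with its contact at (262,228). The wiper tip is near (267,270), the control box button at (417,258), and small stop pins at (280,229) and (306,243). The side view agrees. Next I'll measure these.

```bash
cat > h.py <<'E'
from station import bot
import cv2,numpy as np
def ray(n,px,z,info={}):
    c=info.setdefault(n,bot.camera_info(n));f=210/np.tan(np.radians(c['vertical_fov'])/2)
    R,t=np.array(c['R']),np.array(c['t']);o=-R.T@t
    px=np.atleast_2d(px).astype(float)
    d=np.c_[(px[:,0]-c['cx'])/f,(px[:,1]-c['cy'])/f,np.ones(len(px))]@R
    return o+d*((z-o[2])/d[:,2])[:,None]
def blobs(m,lo=4):
    n,l,s,c=cv2.connectedComponentsWithStats(m.astype(np.uint8));return [(c[i],s[i,4],l==i) for i in range(1,n) if s[i,4]>=lo]
def fitc(P):
    A=np.c_[2*P[:,:2],np.ones(len(P))];x=np.linalg.lstsq(A,(P[:,:2]**2).sum(1),rcond=None)[0];return x[:2],np.sqrt(x[2]+x[:2]@x[:2])
E
python3 - <<'E'
from h import *
for n,box in(('top',(225,345,185,310)),('side',(165,325,180,290))):
    im=np.load(n+'0.npz')['im'];hsv=cv2.cvtColor(im,cv2.COLOR_BGR2HSV)
    M=np.zeros(im.shape[:2],bool);M[box[2]:box[3],box[0]:box[1]]=1
    H,S,V=cv2.split(hsv)
    print(n)
    for nm,m,z in(('brass',(H>8)&(H<28)&(S>120)&(V>100),.0325),('black',(V<60),.044)):
        for c,a,_ in blobs(m&M,5):print(nm,c.round(1),a,ray(n,c,z)[0].round(4))
im=np.load('top0.npz')['im'];hsv=cv2.cvtColor(im,cv2.COLOR_BGR2HSV)
# white top disc
m=((hsv[...,2]>150)&(hsv[...,1]<60)).astype(np.uint8);m[:,:225]=0;m[:,350:]=0;m[:185]=0;m[310:]=0
c=max(cv2.findContours(m,0,1)[0],key=cv2.contourArea);P=ray('top',cv2.convexHull(c)[:,0],.03);print('disc',fitc(P))
# box
for x,y in((395,240),(432,240),(432,276),(395,272)):print(ray('top',(x,y),.04)[0].round(3))
m=(hsv[...,2]>170);m[:,:405]=0;m[:,430:]=0;m[:245]=0;m[270:]=0
d=np.load('top0.npz')['d']
for c,a,l in blobs(m,20):print('btn',c,a,ray('top',c,.05)[0],d[l].mean())
for n,p in(('top',(417,258)),('side',(281,368)),('top',(252,221)),('top',(287,247))):
    i=bot.camera_info(n);f=210/np.tan(np.radians(i['vertical_fov'])/2);dd=np.median(np.load(n+'0.npz')['d'][p[1]-1:p[1]+2,p[0]-1:p[0]+2])
    print(n,p,(np.array([(p[0]-i['cx'])/f*dd,(p[1]-i['cy'])/f*dd,dd])-i['t'])@i['R'])
E
python3 -c "
import cv2
a=cv2.imread('pics/top0.png')[185:310,225:345];cv2.imwrite('pics/z.png',cv2.resize(a,None,fx=4.8,fy=4.8,interpolation=2))"
```

```text
top
brass [261.  227.8] 28 [0.5869 0.0802 0.0325]
brass [254.3 249. ] 25 [0.53   0.0978 0.0325]
brass [316.9 259.3] 27 [ 0.5025 -0.069   0.0325]
brass [265.5 270.1] 8 [0.4742 0.0675 0.0325]
brass [301.9 276.2] 30 [ 0.4582 -0.029   0.0325]
black [254.8 223.8] 5 [0.5964 0.0962 0.044 ]
black [281.2 252.7] 180 [0.5197 0.0259 0.044 ]
black [242.5 249.6] 86 [0.5279 0.128  0.044 ]
black [327.7 263.6] 84 [ 0.491  -0.0964  0.044 ]
black [307.6 286.7] 87 [ 0.4312 -0.0429  0.044 ]
side
brass [232.8 205.7] 16 [0.5296 0.0946 0.0325]
brass [258.8 205.1] 12 [0.5857 0.0778 0.0325]
brass [211.2 248.4] 21 [ 0.4597 -0.0305  0.0325]
brass [237.3 256.6] 23 [ 0.5032 -0.0695  0.0325]
black [229.  196.6] 89 [0.5263 0.1159 0.044 ]
black [264.1 197.9] 46 [0.6006 0.0851 0.044 ]
black [233.4 220.3] 463 [0.5177 0.0279 0.044 ]
black [247.8 278.6] 650 [ 0.507  -0.1416  0.044 ]
black [197.3 255.4] 145 [ 0.4311 -0.0542  0.044 ]
black [234.  267.5] 160 [ 0.4898 -0.1073  0.044 ]
disc (array([0.53486555, 0.01107737]), np.float64(0.13779040999004785))
[ 0.553 -0.277  0.04 ]
[ 0.553 -0.375  0.04 ]
[ 0.459 -0.37   0.04 ]
[ 0.469 -0.273  0.04 ]
top (417, 258) [ 0.50471621 -0.32593312  0.06259094]
side (281, 368) [ 0.50791689 -0.33082332  0.06158847]
top (252, 221) [0.59995284 0.10130362 0.07559991]
top (287, 247) [0.53306497 0.01060745 0.06824082]
```

View pics/z.png

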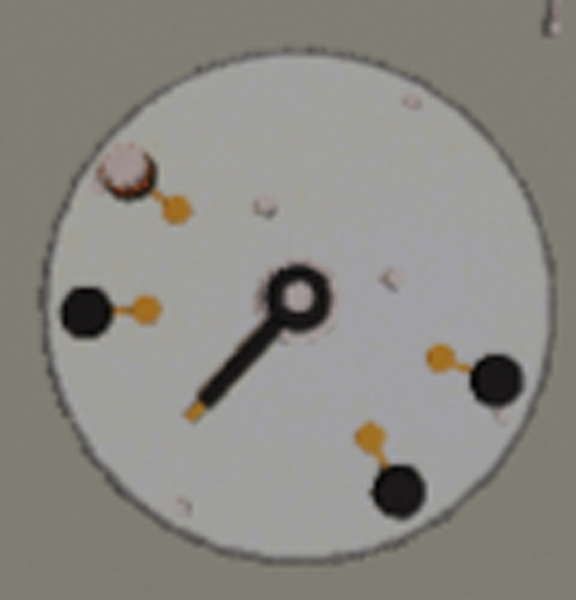

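The crop shows brass contacts at (176,210) for the load, then (147,311), (370,437) and (441,358). The wiper points from the hub at (298,298) to its tip at (194,413). It must turn clockwise past one contact to the load's contact.

```bash
cat >> h.py <<'E'
from scipy.optimize import least_squares
def brass(im):
    H,S,V=cv2.split(cv2.cvtColor(im,cv2.COLOR_BGR2HSV));return (H>8)&(H<28)&(S>120)&(V>100)
def bar(n,im,C):
    """wiper angle (deg) from bar's black pixels, 24..72 mm from axis"""
    V=im.max(2);ys,xs=np.nonzero(V<60);z=.058 if n=='top' else .05
    P=ray(n,np.c_[xs,ys],z)[:,:2]-C;r=np.hypot(*P.T);P=P[(r>24)&(r<76)]
    vx,vy,x,y=cv2.fitLine(P.astype(np.float32),cv2.DIST_HUBER,0,.01,.01).ravel()
    if vx*P[:,0].mean()+vy*P[:,1].mean()<0:vx,vy=-vx,-vy
    m=P.mean(0);return len(P),np.degrees(np.arctan2(vy,vx))%360,np.degrees(np.arctan2(m[1],m[0]))%360,(vx*y-vy*x)*1000
E
python3 - <<'E'
from h import *
T=np.load('top0.npz')['im'];S=np.load('side0.npz')['im']
sg=np.radians([-97,-57,57,97])
def fit(p):
    m=lambda q:np.r_[[q[0]+.087*np.cos(q[2]+a) for a in sg]]
    def res(q):
        return np.r_[q[0]+q[3]*np.cos(q[2]+sg)-p[:,0],q[1]+q[3]*np.sin(q[2]+sg)-p[:,1]]
    r=least_squares(res,[.534,.011,2.63,.086]);q=r.x;return q[:2].round(4),np.degrees(q[2]).round(2),q[3].round(4),(r.fun*1000).round(1)
print(fit(ray('top',[[261,227.8],[254.3,249],[301.9,276.2],[316.9,259.3]],.0325)))
print(fit(ray('side',[[258.8,205.1],[232.8,205.7],[211.2,248.4],[237.3,256.6]],.0325)))
# sockets/plugs top view, z .044
q=ray('top',[[242.5,249.6],[307.6,286.7],[327.7,263.6]],.044);print('plug circle',fitc(q))
C=np.array([.5335,.0110])
print(bar('top',T,C),bar('side',S,C))
t=ray('top',[265.5,270.1],.05)[0][:2]-C;print('tip',np.hypot(*t),np.degrees(np.arctan2(t[1],t[0])))
print('hub',ray('top',[287.1,247.1],.068))
E
```

```text
(array([0.5354, 0.011 ]), np.float64(150.49), np.float64(0.0866), array([ 0. ,  0.1,  0.3, -0.4,  0.4, -0.2, -0.1,  0. ]))
(array([0.5353, 0.0093]), np.float64(150.8), np.float64(0.0852), array([ 0. ,  0.1,  0.1, -0.2,  0.3, -0.2,  0. , -0.1]))
plug circle (array([0.53410902, 0.01173724]), np.float64(0.11647191722589605))Traceback (most recent call last):
  File "<stdin>", line 14, in <module>
  File "h.py", line 20, in bar
    vx,vy,x,y=cv2.fitLine(P.astype(np.float32),cv2.DIST_HUBER,0,.01,.01).ravel()
              ~~~~~~~~~~~^^^^^^^^^^^^^^^^^^^^^^^^^^^^^^^^^^^^^^^^^^^^^^^
cv2.error: OpenCV(4.12.0) /io/opencv/modules/imgproc/src/linefit.cpp:50: error: (-215:Assertion failed) count > 0 in function 'fitLine2D_wods'
```

```bash
sed -i 's/(r>24)&(r<76)/(r>.024)\&(r<.076)/' h.py
cat >> h.py <<'E'
C=np.array([.535,.0105]);TGT=53.6
def plan(yaw0,p0,pts):
    """pts: list of (xyz, yaw_deg, rows): print per-row tool-frame dp(mm), twist"""
    y=yaw0;p=np.array(p0,float)
    for q,yd,n in pts:
        q=np.array(q,float);dy=np.radians(yd)-y;st=(q-p)/n*1000
        for k in range(n):
            c,s=np.cos(y),np.sin(y);print('[%.0f,%.0f,%.0f]'%(c*st[0]+s*st[1],s*st[0]-c*st[1],-st[2]),end=',');y+=dy/n
        print(' twist %.4f'%(-dy/n));p=q
E
python3 - <<'E'
from h import *
T=np.load('top0.npz')['im'];S=np.load('side0.npz')['im']
print(bar('top',T,C),bar('side',S,C))
th=np.radians(bar('top',T,C)[1]);a=np.array([np.cos(th),np.sin(th)]);b=np.array([np.sin(th),-np.cos(th)])
g=C+.060*a-.040*b;print(g)
s=bot.observe();p=s['eef_pos']
plan(.3638,p,[([.42,-.30,.20],75,10),([*g,.12],np.degrees(th),10)])
E
```

```text
(70, np.float32(137.90976), np.float64(136.936356714621), np.float32(-0.844311)) (250, np.float32(121.98627), np.float64(147.9412334127148), np.float32(16.912937))
[0.46366259 0.02103442]
[29,-22,3],[31,-19,3],[32,-16,3],[34,-13,3],[35,-10,3],[35,-7,3],[36,-3,3],[36,0,3],[36,4,3],[35,7,3], twist -0.0945
[32,-4,8],[32,-1,8],[32,3,8],[32,7,8],[31,10,8],[30,13,8],[28,16,8],[26,19,8],[24,22,8],[21,25,8], twist -0.1098
```

```bash
python3 -m pendant '{"fingers":[0,0,0,0,0],"dp":[[29,-22,3],[31,-19,3],[32,-16,3],[34,-13,3],[35,-10,3]],"twist":[-0.0945,-0.0945,-0.0945,-0.0945,-0.0945]}' 20
python3 -m pendant '{"fingers":[0,0,0,0,0],"dp":[[35,-7,3],[36,-3,3],[36,0,3],[36,4,3],[35,7,3]],"twist":[-0.0945,-0.0945,-0.0945,-0.0945,-0.0945]}'
python3 -m pendant '{"fingers":[0,0,0,0,0],"dp":[[32,-4,8],[32,-1,8],[32,3,8],[32,7,8],[31,10,8]],"twist":[-0.11,-0.11,-0.11,-0.11,-0.11]}'
python3 -m pendant '{"fingers":[0,0,0,0,0],"dp":[[30,13,8],[28,16,8],[26,19,8],[24,22,8],[21,25,8]],"twist":[-0.11,-0.11,-0.11,-0.11,-0.11]}'
python3 - <<'E'
from h import *
s=bot.observe();p=s['eef_pos'];print(p,s['eef_rot'],s['width'])
g=[0.4637,.021]
plan(s['eef_rot'][2],p,[([*g,.12],137.5,5),([*g,.041],137.5,4)])
E
```

```text
clock: 0.6
eef_pos: [0.3275, -0.4519, 0.2158]
eef_rot: [-3.141, -0.0, 0.84]
force: [1.5, 1.0, -0.6]
width: 0.145
grip_force: 0.0
clock: 1.1
eef_pos: [0.4216, -0.2989, 0.2009]
eef_rot: [-3.141, -0.0, 1.313]
force: [0.4, -0.2, 0.1]
width: 0.003
grip_force: 0.0
clock: 1.6
eef_pos: [0.4428, -0.1389, 0.1609]
eef_rot: [-3.141, -0.0, 1.863]
force: [-0.2, -0.2, -0.6]
width: -0.0
grip_force: 0.0
clock: 2.1
eef_pos: [0.4633, 0.022, 0.1208]
eef_rot: [-3.141, -0.0, 2.413]
force: [-0.1, -0.5, -1.3]
width: -0.0
grip_force: 0.0
[0.46328368 0.02196474 0.12084036] [-3.14108887e+00 -2.87182457e-04  2.41289620e+00] -0.00017795038294903743
[-0,-0,0],[-0,-0,0],[-0,-0,0],[-0,-0,0],[-0,-0,0], twist 0.0026
[0,0,20],[0,0,20],[0,0,20],[0,0,20], twist 0.0000
```

```bash
python3 -m pendant '{"fingers":[0,0,0,0,0],"dp":[[0,-1,20],[0,0,20],[0,0,20],[0,0,13],[0,0,6]],"twist":[0.013,0,0,0,0]}'
python3 -m pendant '{"fingers":[0,0,0,0,0],"dp":[[0,4,0],[0,4,0],[0,4,0],[0,3,0],[0,0,0]],"twist":[0,0,0,0,0]}'
python3 - <<'E'
from h import *
im,d=bot.get_image('side');cv2.imwrite('pics/s1.png',cv2.resize(im[150:300,120:320],None,fx=4,fy=4)[:600])
im,d=bot.get_image('top');cv2.imwrite('pics/t1.png',im[170:320,210:360])
E
```

```text
clock: 2.6
eef_pos: [0.462, 0.0201, 0.0411]
eef_rot: [-3.14, -0.002, 2.396]
force: [0.9, -0.2, 0.9]
width: 0.0
grip_force: 0.0
clock: 3.1
eef_pos: [0.4738, 0.0318, 0.0428]
eef_rot: [3.14, 0.001, 2.396]
force: [-0.6, -0.1, 0.5]
width: -0.0
grip_force: 0.0
```

View pics/s1.png

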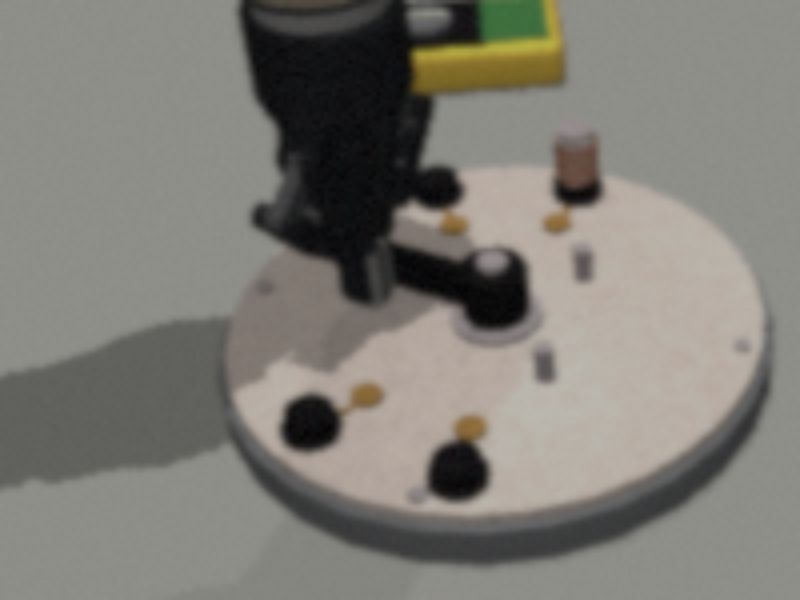

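The shut fingers stand just behind the wiper bar, near (370,280) in the crop, with nothing blocking the sweep. I'll sweep most of the way, then measure.

```bash
python3 -m pendant '{"fingers":[0,0,0,0,0],"dp":[[0,3,1],[0,3,0],[1.1,3.6,0],[1.1,3.6,0],[1.1,3.6,0]],"twist":[0,0,0.06,0.06,0.06]}'
python3 -m pendant '{"fingers":[0,0,0,0,0],"dp":[[1.1,3.6,0],[1.1,3.6,0],[1.1,3.6,0],[1.1,3.6,0],[1.1,3.6,0]],"twist":[0.06,0.06,0.06,0.06,0.06]}'
python3 -m pendant '{"fingers":[0,0,0,0,0],"dp":[[1.1,3.6,0],[1.1,3.6,0],[1.1,3.6,0],[1.1,3.6,0],[1.1,3.6,0]],"twist":[0.06,0.06,0.06,0.06,0.06]}'
python3 - <<'E'
from h import *
s=bot.observe();y=s['eef_rot'][2];d=s['eef_pos'][:2]-C;c,q=np.cos(y),np.sin(y)
print('yaw',np.degrees(y),'arm frame',c*d[0]+q*d[1],q*d[0]-c*d[1])
im,d=bot.get_image('side');cv2.imwrite('pics/s2.png',cv2.resize(im[150:300,120:320],None,fx=4,fy=4)[:600])
E
```

```text
clock: 3.7
eef_pos: [0.4816, 0.0447, 0.0411]
eef_rot: [-3.138, -0.0, 2.213]
force: [-1.7, -1.6, 1.3]
width: -0.001
grip_force: 1.1
clock: 4.2
eef_pos: [0.4939, 0.0591, 0.0411]
eef_rot: [-3.138, -0.0, 1.914]
force: [-1.5, -1.1, 2.4]
width: -0.001
grip_force: 1.1
clock: 4.7
eef_pos: [0.5101, 0.0693, 0.0411]
eef_rot: [-3.138, -0.0, 1.614]
force: [-2.4, 0.5, 1.8]
width: -0.006
grip_force: 1.1
yaw 92.50325677601516 arm frame 0.059847864794476506 -0.02233022612834727
```

View pics/s2.png

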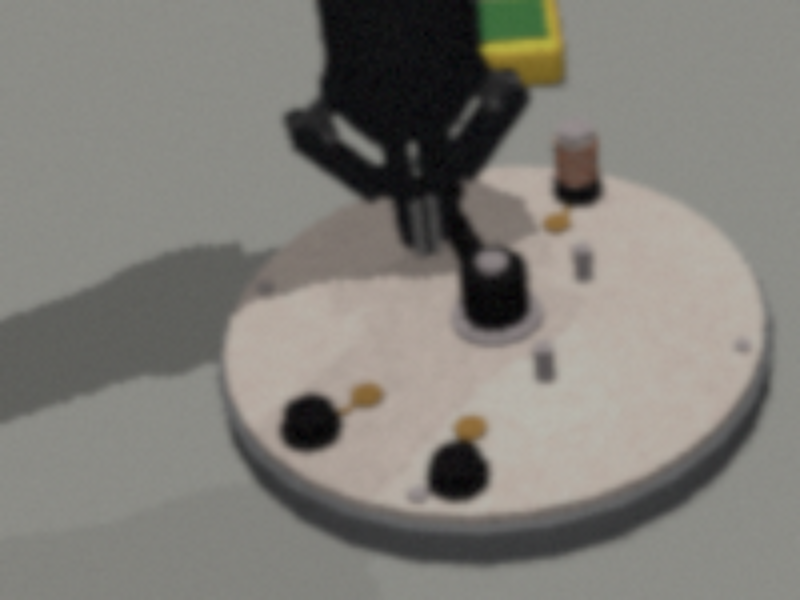

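The wiper is moving with the finger and the yaw is 92.5°. I'll go on to just short of the target, then back off and look.

```bash
python3 -m pendant '{"fingers":[0,0,0,0,0],"dp":[[1.1,3.6,0],[1.1,3.6,0],[1.1,3.6,0],[1.1,3.6,0],[1.1,3.6,0]],"twist":[0.06,0.06,0.06,0.06,0.06]}'
python3 -m pendant '{"fingers":[0,0,0,0,0],"dp":[[1.1,3.6,0],[1.1,3.6,0],[1.1,3.6,0],[0.6,1.8,0],[0,0,0]],"twist":[0.06,0.06,0.06,0.03,0]}'
python3 - <<'E'
from h import *
s=bot.observe();y=s['eef_rot'][2];d=s['eef_pos'][:2]-C;c,q=np.cos(y),np.sin(y)
print('yaw',np.degrees(y),'arm frame',c*d[0]+q*d[1],q*d[0]-c*d[1])
E
python3 -m pendant '{"fingers":[0,0,0,0,0],"dp":[[0,-5,0],[0,-10,0],[0,-15,0],[0,-10,-20],[0,-10,-40]],"twist":[0,0,0,0,0]}'
python3 -m pendant '{"fingers":[0,0,0,0,0],"dp":[[0,-10,-40],[-40,0,-10],[-40,0,0],[-40,0,0],[-40,0,0]],"twist":[0,0,0,0,0]}'
python3 -m pendant '{"fingers":[0,0,0,0,0],"dp":[[-40,0,0],[-40,0,0],[-30,0,0],[0,0,0],[0,0,0]],"twist":[0,0,0,0,0]}'
python3 - <<'E'
from h import *
im,d=bot.get_image('top');cv2.imwrite('pics/t2.png',cv2.resize(im[170:320,210:360],None,fx=4,fy=4,interpolation=2));np.save('t2.npy',im)
print(bar('top',im,C))
for c,a,_ in blobs(brass(im)[185:310,225:345],4):print(c+[225,185],a,ray('top',c+[225,185],.0325)[0][:2])
E
```

```text
clock: 5.25
eef_pos: [0.5287, 0.0738, 0.041]
eef_rot: [-3.139, -0.0, 1.316]
force: [-3.1, 1.5, 1.6]
width: 0.001
grip_force: 1.1
clock: 5.75
eef_pos: [0.5428, 0.0732, 0.0411]
eef_rot: [-3.141, -0.001, 1.108]
force: [-1.4, 2.0, -1.2]
width: 0.0
grip_force: 0.9
yaw 63.455588703422066 arm frame 0.059555892838392105 -0.020999374069061966
clock: 6.25
eef_pos: [0.4951, 0.0943, 0.0997]
eef_rot: [-3.136, 0.005, 1.107]
force: [0.9, -0.7, 0.7]
width: 0.002
grip_force: 0.0
clock: 6.75
eef_pos: [0.4163, -0.0451, 0.1517]
eef_rot: [3.14, 0.0, 1.107]
force: [0.1, -1.1, 0.5]
width: -0.001
grip_force: 0.0
clock: 7.25
eef_pos: [0.3678, -0.1424, 0.1515]
eef_rot: [3.141, -0.0, 1.104]
force: [-0.5, 0.2, 0.4]
width: 0.001
grip_force: 0.0
(72, np.float32(65.775055), np.float64(66.64221367902886), np.float32(0.75389445))
[261.03571429 227.78571429] 28 [0.58692741 0.08016947]
[258.25 234.  ] 8 [0.5701651  0.08751928]
[254.28 249.  ] 25 [0.53001961 0.09776383]
[316.85185185 259.33333333] 27 [ 0.50247599 -0.06897931]
[302.03225806 276.35483871] 31 [ 0.4578345 -0.0292185]
```

View pics/t2.png

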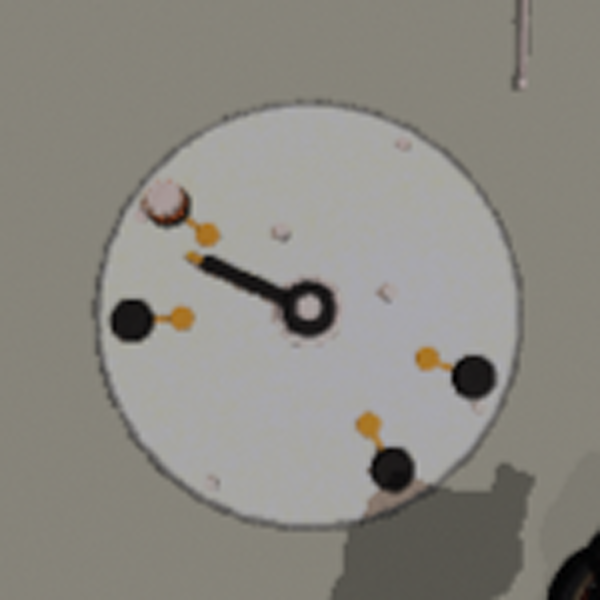

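The wiper stands at about 66°, with its tip at (258,234), and about 12.4° remain to the load's contact at 53.6°. I'll go back in and push about 11° more.

Run:
```python
from h import *
im=np.load('t2.npy');t=ray('top',[258.25,234.],.045)[0][:2];print(t)
for Cc in ([.5354,.011],[.534,.0115],C):
    d=t-Cc;print(np.hypot(*d),np.degrees(np.arctan2(d[1],d[0])))
s=bot.observe();p=s['eef_pos'];print(p)
plan(s['eef_rot'][2],p,[([.5213,.0839,.11],63.4,8),([.5213,.0839,.041],63.4,5)])
```

```text
[0.56899822 0.08672839]
0.08284702094734354 66.07469867875633
0.08297099193342225 65.05091643109752
0.0834664354179201 65.962904704316
[ 0.36845143 -0.14156473  0.15149641]
[34,4,5],[34,4,5],[34,4,5],[34,4,5],[34,4,5],[34,4,5],[34,4,5],[34,4,5], twist -0.0000
[0,0,14],[0,0,14],[0,0,14],[0,0,14],[0,0,14], twist -0.0000
```

```bash
python3 -m pendant '{"fingers":[0,0,0,0,0],"dp":[[34,4,5],[34,4,5],[34,4,5],[34,4,5],[34,4,5]],"twist":[0,0,0,0,0]}'
python3 -m pendant '{"fingers":[0,0,0,0,0],"dp":[[34,4,5],[34,4,5],[34,4,5],[0,0,14],[0,0,14]],"twist":[0,0,0,0,0]}'
python3 -m pendant '{"fingers":[0,0,0,0,0],"dp":[[0,0,14],[0,0,14],[0,0,14],[0,0,0],[0,0,0]],"twist":[0,0,0,0,0]}'
python3 - <<'E'
from h import *
s=bot.observe();y=s['eef_rot'][2];d=s['eef_pos'][:2]-C;c,q=np.cos(y),np.sin(y)
print('yaw',np.degrees(y),'arm frame',c*d[0]+q*d[1],q*d[0]-c*d[1])
E
```

```text
clock: 7.8
eef_pos: [0.4633, 0.0042, 0.1262]
eef_rot: [3.141, -0.001, 1.11]
force: [0.2, -0.1, 0.2]
width: 0.0
grip_force: 0.0
clock: 8.3
eef_pos: [0.5193, 0.0908, 0.0829]
eef_rot: [3.141, -0.002, 1.112]
force: [0.4, -0.8, -1.0]
width: -0.003
grip_force: 0.0
clock: 8.8
eef_pos: [0.5187, 0.0882, 0.0413]
eef_rot: [-3.141, -0.0, 1.108]
force: [1.3, -0.7, -0.2]
width: -0.005
grip_force: 0.0
yaw 63.50002570009336 arm frame 0.06224539669999217 -0.04919739271150622
```

Move to the contact offset (−21 mm), shift −2.6 mm in x, then turn 0.19 rad.

```bash
python3 -m pendant '{"fingers":[0,0,0,0,0],"dp":[[-1.6,7,0],[-1,7,0],[0,7,0],[0,4,0],[0,3,0]],"twist":[0,0,0,0,0]}'
python3 -m pendant '{"fingers":[0,0,0,0,0],"dp":[[0.8,2.4,0],[0.8,2.4,0],[0.8,2.4,0],[0.8,2.4,0],[0.6,1.8,0]],"twist":[0.04,0.04,0.04,0.04,0.03]}'
python3 -m pendant '{"fingers":[0,0,0,0,0],"dp":[[0,0,0],[0,0,0],[0,0,0],[0,0,0],[0,0,0]],"twist":[0,0,0,0,0]}'
python3 - <<'E'
from h import *
s=bot.observe();y=s['eef_rot'][2];d=s['eef_pos'][:2]-C;c,q=np.cos(y),np.sin(y)
print('yaw',np.degrees(y),'arm frame',c*d[0]+q*d[1],q*d[0]-c*d[1])
E
python3 -m pendant '{"fingers":[0,0,0,0,0],"dp":[[0,-5,0],[0,-10,0],[0,-15,0],[0,-10,-20],[0,-10,-40]],"twist":[0,0,0,0,0]}'
python3 -m pendant '{"fingers":[0,0,0,0,0],"dp":[[0,-10,-40],[-40,0,-10],[-40,0,0],[-40,0,0],[-40,0,0]],"twist":[0,0,0,0,0]}'
python3 -m pendant '{"fingers":[0,0,0,0,0],"dp":[[-40,0,0],[-40,0,0],[-30,0,0],[0,0,0],[0,0,0]],"twist":[0,0,0,0,0]}'
python3 - <<'E'
from h import *
im,d=bot.get_image('top');np.save('t3.npy',im)
im2,d=bot.get_image('side');np.save('s3.npy',im2)
a=cv2.resize(im[205:265,235:305],None,fx=8,fy=8,interpolation=2)[:480];b=cv2.resize(im2[170:250,200:290],None,fx=6,fy=6,interpolation=2);cv2.imwrite('pics/t3.png',np.vstack([np.pad(a,((0,0),(0,0),(0,0)))[:, :540][:300],np.pad(b,((0,0),(0,20),(0,0)))[:300]])[:,:540]) 
cv2.imwrite('pics/t3.png',np.hstack([cv2.resize(im[205:265,245:305],(400,400),interpolation=2),cv2.resize(im2[175:245,205:275],(400,400),interpolation=2)]))
print(bar('top',im,C))
for n,i,(x0,x1,y0,y1) in(('top',im,(225,345,185,310)),('side',im2,(165,325,180,290))):
  for c,a,_ in blobs(brass(i)[y0:y1,x0:x1],3):print(n,c+[x0,y0],a,ray(n,c+[x0,y0],.0325)[0][:2])
E
```

```text
clock: 9.3
eef_pos: [0.5428, 0.0716, 0.0415]
eef_rot: [-3.141, 0.0, 1.105]
force: [-2.9, 1.4, 0.9]
width: -0.001
grip_force: 1.0
clock: 9.8
eef_pos: [0.5543, 0.069, 0.0412]
eef_rot: [-3.141, 0.001, 0.913]
force: [-2.4, 0.3, 0.2]
width: 0.002
grip_force: 1.0
clock: 10.3
eef_pos: [0.5548, 0.0692, 0.0414]
eef_rot: [3.141, -0.001, 0.916]
force: [-0.7, 0.1, -0.7]
width: 0.002
grip_force: 0.3
yaw 52.47484028566262 arm frame 0.05858924128513772 -0.020005467831108677
clock: 10.8
eef_pos: [0.5111, 0.1007, 0.0995]
eef_rot: [-3.136, 0.005, 0.918]
force: [-0.2, -0.1, 0.5]
width: -0.002
grip_force: 0.0
clock: 11.3
eef_pos: [0.4077, -0.0211, 0.1516]
eef_rot: [3.141, -0.001, 0.918]
force: [0.1, -0.8, -0.8]
width: 0.002
grip_force: 0.0
clock: 11.8
eef_pos: [0.3421, -0.1079, 0.1515]
eef_rot: [3.141, -0.001, 0.915]
force: [0.7, 0.4, -0.1]
width: 0.001
grip_force: 0.0Traceback (most recent call last):
  File "<stdin>", line 4, in <module>
    return _nx.concatenate(arrs, 0, dtype=dtype, casting=casting)
           ~~~~~~~~~~~~~~~^^^^^^^^^^^^^^^^^^^^^^^^^^^^^^^^^^^^^^^
ValueError: all the input array dimensions except for the concatenation axis must match exactly, but along dimension 1, the array at index 0 has size 540 and the array at index 1 has size 560
```

Run:
```python
from h import *
im=np.load('t3.npy');im2=np.load('s3.npy')
cv2.imwrite('pics/t3.png',np.hstack([cv2.resize(im[205:265,245:305],(400,400),interpolation=2),cv2.resize(im2[175:245,205:275],(400,400),interpolation=2)]))
print(bar('top',im,C))
for n,i,(x0,x1,y0,y1) in(('top',im,(225,345,185,310)),('side',im2,(165,325,180,290))):
  for c,a,_ in blobs(brass(i)[y0:y1,x0:x1],3):print(n,c+[x0,y0],a,ray(n,c+[x0,y0],.0325)[0][:2])
```

```text
(71, np.float32(52.957638), np.float64(54.71711859985598), np.float32(1.5390887))
top [254.         223.33333333] 3 [0.599007   0.09923679]
top [260.8  227.56] 25 [0.58753853 0.08080888]
top [254.28 249.  ] 25 [0.53001961 0.09776383]
top [316.85185185 259.33333333] 27 [ 0.50247599 -0.06897931]
top [302.03225806 276.35483871] 31 [ 0.4578345 -0.0292185]
side [260.2 204.6] 5 [0.58907184 0.07858981]
side [232.92857143 205.71428571] 14 [0.52981677 0.09443027]
side [211.19047619 248.42857143] 21 [ 0.45973017 -0.03049887]
side [237.12 256.8 ] 25 [ 0.50283687 -0.06990745]
```

View pics/t3.png

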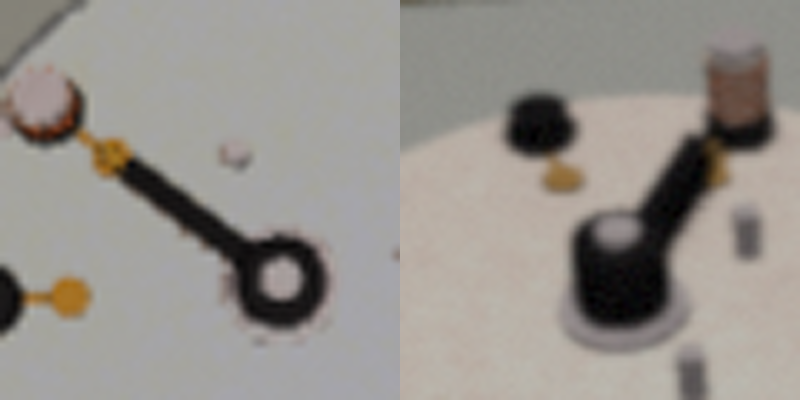

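The wiper tip sits centred on the load's contact, at (110,157) in the left half, and points at the resistor; the measured angle is about 54° against 53.6°. Next is the button.

Run:
```python
from h import *
for n,(x0,x1,y0,y1) in(('top',(405,430,245,270)),('side',(262,302,350,388))):
    im=np.load(n+'0.npz')['im'];d=np.load(n+'0.npz')['d'];V=im.max(2)[y0:y1,x0:x1];S=np.ptp(im,axis=2)
    t,m=cv2.threshold(V,0,1,cv2.THRESH_OTSU)
    i=bot.camera_info(n);f=210/np.tan(np.radians(i['vertical_fov'])/2)
    for c,a,l in blobs(m,30):
        ys,xs=np.nonzero(l);xs=xs+x0;ys=ys+y0;z=d[ys,xs]
        W=(np.c_[(xs-i['cx'])/f*z,(ys-i['cy'])/f*z,z]-i['t'])@i['R']
        print(n,t,c+[x0,y0],a,np.median(W,0),ray(n,c+[x0,y0],.062)[0])
s=bot.observe();p=s['eef_pos'];print(p)
plan(s['eef_rot'][2],p,[([.506,-.329,.11],np.degrees(s['eef_rot'][2]),8)])
```

```text
top 84.0 [418.45977011 256.65229885] 348 [ 0.51070064 -0.34300537  0.04049624] [ 0.50820315 -0.3300814   0.062     ]
top 84.0 [417.12 257.12] 100 [ 0.50728931 -0.32688408  0.0616107 ] [ 0.5070017  -0.32654817  0.062     ]
side 125.0 [279.9689441  366.19565217] 322 [ 0.5074918  -0.32778061  0.06145215] [ 0.50732333 -0.32809668  0.062     ]
[ 0.3432237  -0.10719985  0.15148833]
[-10,33,5],[-10,33,5],[-10,33,5],[-10,33,5],[-10,33,5],[-10,33,5],[-10,33,5],[-10,33,5], twist -0.0000
```

```bash
python3 -m pendant '{"fingers":[0,0,0,0,0],"dp":[[-10,33,5],[-10,33,5],[-10,33,5],[-10,33,5],[-10,33,5]],"twist":[0,0,0,0,0]}'
python3 -m pendant '{"fingers":[0,0,0,0,0],"dp":[[-10,33,5],[-10,33,5],[-10,33,5],[0,0,0],[0,0,0]],"twist":[0,0,0,0,0]}'
python3 - <<'E'
from h import *
s=bot.observe();p=s['eef_pos'];print(p)
plan(s['eef_rot'][2],p,[([.507,-.3275,.07],np.degrees(s['eef_rot'][2]),5)])
E
```

```text
clock: 12.4
eef_pos: [0.445, -0.248, 0.1259]
eef_rot: [3.142, -0.001, 0.919]
force: [0.2, 0.4, -0.1]
width: -0.003
grip_force: 0.0
clock: 12.9
eef_pos: [0.504, -0.3312, 0.1104]
eef_rot: [-3.14, -0.001, 0.918]
force: [0.2, 0.7, 0.2]
width: 0.001
grip_force: 0.0
[ 0.50403864 -0.33122458  0.11039331]
[1,0,8],[1,0,8],[1,0,8],[1,0,8],[1,0,8], twist -0.0000
```

```bash
python3 -m pendant '{"fingers":[0,0,0,0,0],"dp":[[1,0,10],[1,0,10],[1,0,10],[1,0,10],[0,0,4]],"twist":[0,0,0,0,0]}'
python3 -m pendant '{"fingers":[0,0,0,0,0],"dp":[[0,0,3],[0,0,2],[0,0,2],[0,0,2],[0,0,0]],"twist":[0,0,0,0,0]}'
```

```text
clock: 13.4
eef_pos: [0.5048, -0.3285, 0.0657]
eef_rot: [-3.139, 0.0, 0.916]
force: [-0.7, 0.4, -0.0]
width: -0.004
grip_force: 0.0
clock: 13.9
eef_pos: [0.5055, -0.3297, 0.0587]
eef_rot: [3.141, 0.0, 0.916]
force: [-1.0, 0.6, 3.0]
width: 0.002
grip_force: 1.7
```

```bash
python3 -m pendant '{"fingers":[0,0,0,0,0],"dp":[[0,0,1],[0,0,1],[0,0,0],[0,0,0],[0,0,0]],"twist":[0,0,0,0,0]}'
python3 -m pendant '{"fingers":[0,0,0,0,0],"dp":[[0,0,1],[0,0,0],[0,0,0],[0,0,0],[0,0,0]],"twist":[0,0,0,0,0]}'
```

```text
clock: 14.4
eef_pos: [0.5055, -0.3297, 0.0565]
eef_rot: [3.141, 0.0, 0.916]
force: [-1.7, -0.4, 5.6]
width: -0.003
grip_force: 2.3
clock: 14.9
eef_pos: [0.5055, -0.3297, 0.0561]
eef_rot: [3.141, 0.0, 0.916]
force: [-2.5, 1.2, 9.2]
width: 0.001
grip_force: 4.3
```

It has bottomed: z barely moved and the force rose past the 5 N spring force. One more mm for certainty, then release and clear.

```bash
python3 -m pendant '{"fingers":[0,0,0,0,0],"dp":[[0,0,1],[0,0,0],[0,0,0],[0,0,0],[0,0,0]],"twist":[0,0,0,0,0]}'
python3 -m pendant '{"fingers":[0,0,0,0,0],"dp":[[0,0,-5],[0,0,-10],[0,0,-25],[0,0,-40],[0,0,-40]],"twist":[0,0,0,0,0]}'
python3 -m pendant '{"fingers":[0,0,0,0,0],"dp":[[0,25,-10],[0,25,0],[0,25,0],[0,25,0],[0,0,0]],"twist":[0,0,0,0,0]}'
python3 - <<'E'
from h import *
im,d=bot.get_image('top');im2,_=bot.get_image('side')
cv2.imwrite('pics/t4.png',im)
print(bar('top',im,C))
for c,a,_ in blobs(brass(im)[185:310,225:345],3):print(c+[225,185],a)
cv2.imwrite('pics/f.png',np.hstack([cv2.resize(im[130:310,150:450],(400,240),interpolation=2),cv2.resize(im2[140:400,160:440],(400,371),interpolation=2)[:240]]) if 0 else np.vstack([cv2.resize(im[140:310,150:450],(500,283),interpolation=2),cv2.resize(im2[140:300,160:440],(500,286),interpolation=2)]))
E
```

```text
clock: 15.4
eef_pos: [0.5056, -0.3298, 0.056]
eef_rot: [3.141, 0.0, 0.916]
force: [-4.4, 2.4, 13.2]
width: -0.002
grip_force: 6.7
clock: 15.9
eef_pos: [0.5054, -0.3291, 0.1748]
eef_rot: [-3.14, -0.0, 0.916]
force: [-0.2, -0.3, 0.7]
width: -0.0
grip_force: 0.0
clock: 16.4
eef_pos: [0.5867, -0.3918, 0.1831]
eef_rot: [3.14, -0.0, 0.916]
force: [-0.3, -0.1, -0.3]
width: -0.0
grip_force: 0.0
(71, np.float32(52.957638), np.float64(54.71711859985598), np.float32(1.5390887))
[260.8  227.56] 25
[254.28 249.  ] 25
[316.85185185 259.33333333] 27
[302.03225806 276.35483871] 31
```

View pics/f.png

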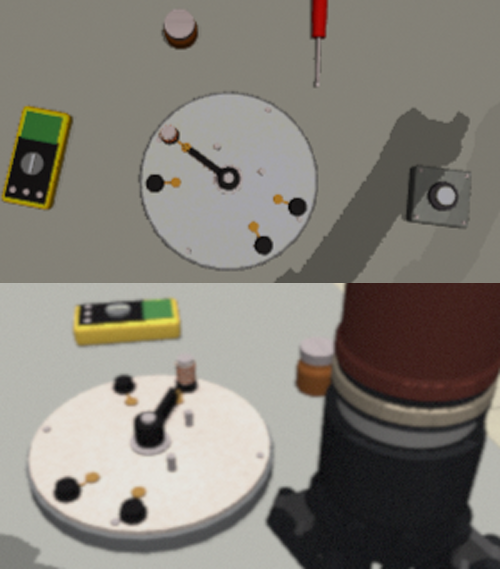

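The wiper is still on the load's contact at (186,148), the modules and loose items haven't moved, the button is up at (443,196), and the robot is clear.

```bash
python3 -c "
from station import bot
print(bot.sign_off())"
```

```text
the job is handed in; nothing more can be done
None
```

The wiper tip sits on the load resistor's contact (about 54° measured, 53.6° wanted), the button was then pressed to its stop and let go, and the job was handed in at about 16.5 s with the robot clear; its verdict was not shown.

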